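Count along the spice rack and shelve the tin in the third gap

ROBOT

A 7-joint arm with a two-finger parallel gripper is mounted at the origin on the work surface. World frame = base frame: x ahead of the robot, y to its left, z up, the work surface at z = 0. Lengths are in m, angles in rad, forces in N, time in s.
With the tool pointing down it reaches from about 0.4 to 0.85 m from the base axis. Payload 10.4 kg.
Tool frame: the origin (TCP) lies at the very end of the fingers, on their centre line; the grasp point (between the pads) lies r.pinch_z behind it (r.pinch_z is the distance from the TCP to the grasp point, in m); z points along the fingers, x is the direction in which the jaws open and shut, and the axes are right-handed (so a half turn about z gives the same grasp; the last joint's range is limited). The gripper opens to 87 mm and grips with 3 to 60 N. Pads are 19 mm wide; open, the fingers measure 117 mm over their backs; the gripper's body (75 mm by 190 mm) begins 51 mm behind the grasp point.
Start: joints at [-1.21, 0.332, -0.065, 1.46, 0.022, 1.35, -0.088], TCP at [0.234, 0.58, 0.223] pointing down, gripper open.
Joint ranges: [-2.6, 2.6], [-0.5, 2.12], [-1.47, 1.34], [0.16, 2.42], [-1.27, 4.41], [0.06, 2.06], [-2.6, 2.6]. Speed limits (rad/s): [2.22, 2.22, 2.79, 2.79, 3.14, 3.14, 3.14].

INTERFACE

Orientations are given as a unit quaternion [x, y, z, w].
In Python, from bench import r gives the robot as it stands.
- The arm moves only by the tool carry_out, never from a script. Its argument "increments" is text: rows parted by semicolons, each of 7 numbers parted by spaces: the turn, a rotation vector about the tool's x, y, z in degrees, then the shift along the tool's x, y, z in m, then the finger opening in m, from 0 to 0.087. A call has exactly 5 rows; each row is the pose to reach, as a shift and turn from the pose measured when the call began, along the tool's axes at that moment; what a row does not reach only later rows make up. A row lasts 1/8 s, in which the tool goes at most 62.5 mm and 10.7 degrees, less where a joint would pass 70% of its speed; a pose out of reach is approached as far as the arm can. A call with a gripper value outside its range is refused whole. The fingers move at their own pace and stop on an object; "squeeze" is the grip in N (left out, the last holds). Time passes only in rows, so rows that repeat a pose let the fingers close, or fill a call up. It gives the time, the measured TCP pose, the force and the opening at its end, in the units of the state.
- r.read_state(): the state, without advancing time (a new reading comes with each control period).
- r.camera(name): name is "scene" or "top" or "wrist"; returns (picture, depth): 420x560x3 uint8, blue, green, red; 420x560 float32, m along the optical axis (not along the pixel's ray), 0 where there is no reading.
- r.camera_model(name): a dict with "K" (3x3 intrinsics, pixels), "extrinsics" (4x4, takes a point from camera to world coordinates). Camera axes: x right, y down, z forward; pixel columns grow to the right and rows downward; lengths in m; the calibration is good to about 2 mm. A picture is of the moment at which its call begins: read the wrist's pose just before it. camera_model takes no time and is no camera call; for the wrist camera it gives the pose at the moment of the call.
- r.close_job(): hands the job in, once; it reports no verdict.
The state is a dict: "time": time; "joint_positions": joint angles; "joint_vel": joint speeds; "joint_torque": joint torques, N m; "ee_pos": TCP position; "eef_rot": TCP orientation; "ft_force": force on the tool from outside, world axes, zero at the start; "torque": the same for the moment, N m; "width": finger opening in m.
Only numpy, scipy, OpenCV 4.12 (cv2) and the standard library are available. Lean on these libraries where they do the work, as an engineer would, in place of code of your own. Each camera call takes 0.05 s, during which the arm holds its last target.

TASK

Starting at the red-capped end of the spice rack, run a shut fingertip along the sprung white rail, pressing it lightly all the way, and count the gaps below: first, second, third; stop there and leave the rail beyond the third gap alone. Then, only pushing with the fingers and never lifting or tipping it, slide the orange-lidded tin over the table into that third gap until it is fully home against the back plate. Leave all the other things where they are.

Things in the scene. Friction and masses are not known exactly. Their poses are not given: they have to be found in the camera images.
- rack: fixed rack: 7 upright green dividers (6 thick in y, 70 long in x, 45 high), 60 apart, make 6 gaps, each 54 clear, centred at y = -150, -90, -30, 30, 90, 150. No floor: things slide on the table. Gaps open to its -x (robot) side. Origin: on the table, middle of the rack; divider front ends at x = -35, face of the steel back plate (58 high) at x = +35. Yaw within 0.2 rad
- rail: white bar, black bands over the 5 inner dividers, 22 wide (x), 352 long (y), 12 thick, above the back of the gaps. Origin: centre of its top face, at (27, 0, 78) in the rack's frame, z up. On soft springs: starts to sink at about 2 N, down by its full travel of 8 at about 5 N, rises when released
- red_cap: fixed red stud, 26 across, 22 high, at one end of the rail (which end varies): (27, +192) or (27, -192) in the rack's frame, axes as the rack's. Origin: centre of its foot, 60 above the table; its top is 4 above the rail. Gap one is next to it; centres of gaps one, two, three lie 42, 102, 162 from it along the rack's y
- grey_cap: the same stud in grey at the other end of the rail
- tin: tin to shelve: steel, orange lid, 70 (x) by 40 (y) by 55 high, 150 to 300 g, origin at centre of underside. Stands before the rack's open side, its x along the rack's within 0.3 rad, up to 110 either side of the rack's middle. Fully home: far face on the back plate, near face flush with the divider ends, origin at x = 0 in the rack's frame
- blue_tin: tin of the same size with a blue lid, already standing in a gap that is neither the third from the red end nor the third from the grey end; a bystander, leave it alone
- yellow_tin: tin of the same size with a yellow lid, already standing in a gap that is neither the third from the red end nor the third from the grey end; a bystander, leave it alone
- black_tin: tin of the same size with a black lid, already standing in a gap that is neither the third from the red end nor the third from the grey end; a bystander, leave it alone
- sauce_bottle: amber bottle, 60 across, 170 high, left of the rack, origin at its foot; a bystander, leave it alone
- can: steel food can, 74 across, 75 high, right of the rack, origin at its foot; a bystander, leave it alone
- bowl: small steel bowl, 110 across, 50 high, left of the rack, origin at its foot; a bystander, leave it alone
- shaker: steel shaker, 60 across, 92 high, right of the rack, origin at its foot; a bystander, leave it alone

How it is judged:
By the outcome, as a careful person would: the job done as asked, in the order asked, and still so for the second after the job is handed in, with the robot touching nothing.
It also fails if it takes over 61 s, if anything falls off the work surface, if the arm or the gripper's body presses on something with over 40 N, if the wrist force passes 120 N, or if a joint passes its speed limit or range.

## Working session

There is one attempt and no reset: what is moved stays moved. The work goes in short steps, Python scripts to look and compute and a tool call to move; the robot and the scene stay as the last step left them, time stands still between calls to the robot, and variables do not carry over. Pictures are saved under pics/ and viewed, and the job is handed in when it is done.

Besides the shell and the picture viewer there is one more tool, called after "Request:" as name(argument=value, ...) on one line, values as JSON. carry_out: Moves the arm, as the interface text tells. Its arguments: {"type":"object","properties":{"increments":{"type":"string"},"squeeze":{"type":"number"}},"required":["increments"]}

```bash
ls; mkdir -p pics; python3 - <<'E'
from bench import r
import cv2
s=r.read_state();print(s, r.pinch_z)
for n in("scene","top"):
    p,d=r.camera(n);cv2.imwrite(f"pics/{n}0.png",p)
    m=r.camera_model(n);print(n,m)
    import numpy as np
    np.savez(f"{n}0.npz",p=p,d=d,K=m["K"],E=m["extrinsics"])
E
```

```text
pics
{'time': 0.0, 'joint_positions': array([-1.20961229,  0.33288891, -0.06471066,  1.46091787,  0.02163068,
        1.34991372, -0.08849258]), 'joint_vel': array([-0.00057894, -0.00105673,  0.0002641 , -0.00168962,  0.00164919,
        0.00087943,  0.00084412]), 'joint_torque': array([ 7.13348090e-04, -6.23255396e+01,  2.51320977e-02, -3.89902210e+01,
       -6.13814872e-02,  3.96105624e-02,  1.40867296e-04]), 'ee_pos': array([0.23388595, 0.5791757 , 0.22175454]), 'eef_rot': array([ 8.28972169e-01,  5.59289398e-01, -5.66205169e-04,  4.37633460e-04]), 'ft_force': array([-0.3845242 , -0.17456123,  0.41979529]), 'torque': array([ 0.02478863, -0.02306091, -0.02537874]), 'width': 0.08708750509618081} 0.0187
scene {'K': array([[449.40450412,   0.        , 286.56660062],
       [  0.        , 449.40450412, 211.94135756],
       [  0.        ,   0.        ,   1.        ]]), 'extrinsics': array([[-0.88664555,  0.35830592, -0.29236371,  0.89813251],
       [ 0.4624323 ,  0.68147258, -0.56723143,  0.65659217],
       [-0.00400452, -0.63813165, -0.76991686,  0.93588047],
       [ 0.        ,  0.        ,  0.        ,  1.        ]])}
top {'K': array([[469.76779504,   0.        , 282.64969694],
       [  0.        , 469.76779504, 209.61140904],
       [  0.        ,   0.        ,   1.        ]]), 'extrinsics': array([[ 0.02364892, -0.99705935,  0.072893  ,  0.45610341],
       [-0.99971   , -0.02325438,  0.00625652, -0.0113266 ],
       [-0.00454304, -0.07301983, -0.99732014,  1.36527349],
       [ 0.        ,  0.        ,  0.        ,  1.        ]])}
```

View pics/top0.png

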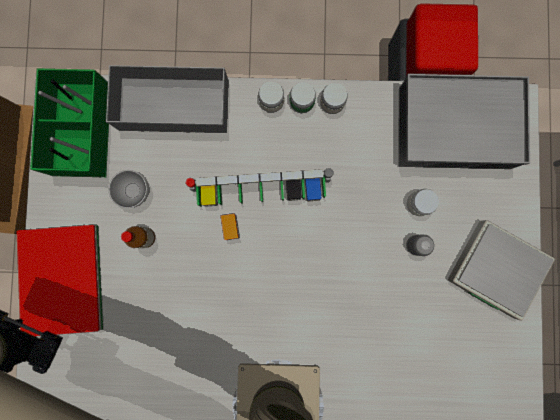

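View pics/scene0.png

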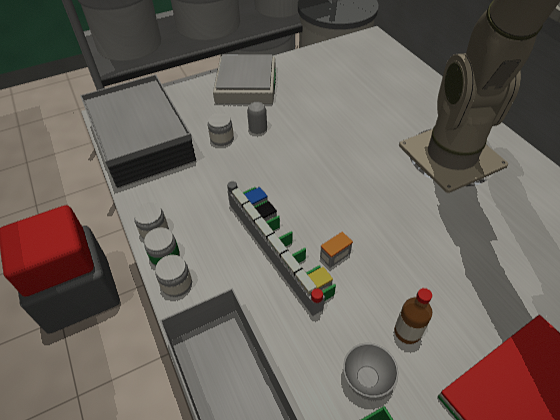

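The top view shows the red cap on the left at (191,183), which is the +y end, and the grey cap at (328,174). Yellow is in gap 1, black and blue are in gaps 5 and 6, and the orange tin is at (230,227). Next I'll measure these from both views.

```bash
cat > h.py <<'E'
import numpy as np, cv2
def ray(K,E,u,v,z):
    d=E[:3,:3]@np.linalg.solve(K,np.array([u,v,1.]));o=E[:3,3]
    return o+d*(z-o[2])/d[2]
def blobs(p,lo,hi,amin=15):
    m=cv2.inRange(cv2.cvtColor(p,cv2.COLOR_BGR2HSV),lo,hi)
    n,l,st,c=cv2.connectedComponentsWithStats(m)
    return [(st[i],c[i],l==i) for i in range(1,n) if st[i][4]>=amin]
def pts(K,E,d,m):
    v,u=np.nonzero(m&(d>0));z=d[v,u]
    P=np.linalg.solve(K,np.stack([u*z,v*z,z]).astype(float))
    return (E[:3,:3]@P).T+E[:3,3]
E
python3 - <<'E'
from h import *
cols={'red':((0,150,60),(6,255,255),.082),'orange':((8,150,100),(18,255,255),.055),'yellow':((22,150,100),(34,255,255),.055),'blue':((105,120,60),(125,255,255),.055),'green':((50,100,30),(80,255,255),.045)}
for n in('top','scene'):
    z=np.load(n+'0.npz');p,d,K,E=z['p'],z['d'],z['K'],z['E']
    for c,(lo,hi,h) in cols.items():
        for st,ce,m in blobs(p,lo,hi):
            if st[4]>2000: continue
            w=ray(K,E,*ce,h)
            if not(.3<w[0]<.85 and abs(w[1])<.45):continue
            P=pts(K,E,d,m); 
            print(n,c,ce.round(1),st[4],'ray',w.round(4),'depthmed',np.median(P,0).round(4), 'zmax',P[:,2].max().round(3))
            if c=='orange':
                T=P[P[:,2]>.05]
                rays=np.array([ray(K,E,u,v,.055)[:2] for v,u in zip(*np.nonzero(m))])
                print(cv2.minAreaRect((rays*1000).astype(np.float32)), cv2.minAreaRect((T[:,:2]*1000).astype(np.float32)))
    # rail: white pts with z .07-.083
    P=pts(K,E,d,np.ones(d.shape,bool)); 
    s=P[(abs(P[:,2]-.078)<.008)&(P[:,0]>.35)&(P[:,0]<.8)&(abs(P[:,1])<.35)]
    v=[]
    print('rail',len(s),s.min(0),s.max(0))
    q=(s[:,:2]*1000).astype(np.float32); print(cv2.minAreaRect(q))
E
python3 - <<'E'
import cv2
p=cv2.imread('pics/top0.png')[150:260,170:350];cv2.imwrite('pics/c1.png',cv2.resize(p,None,fx=4.4,fy=4.4,interpolation=cv2.INTER_CUBIC))
E
```

```text
top red [190.1 182.1] 63 ray [0.6198 0.2532 0.082 ] depthmed [0.62   0.2533 0.0809] zmax 0.087
top red [126.7 236.4] 94 ray [0.4667 0.421  0.082 ] depthmed [0.4667 0.3915 0.1681] zmax 0.174
top orange [225.1 222.1] 54 ray [0.5133 0.1569 0.055 ] depthmed [0.5137 0.1597 0.0541] zmax 0.061
((511.20501708984375, 150.82485961914062), (47.860191345214844, 30.40522575378418), 10.016500473022461) ((510.9410400390625, 151.27606201171875), (48.04475021362305, 30.214948654174805), 9.237700462341309)
top orange [230.  215.3] 15 ray [0.5324 0.1437 0.055 ] depthmed [0.5333 0.1463 0.0547] zmax 0.058
((532.4115600585938, 142.7783966064453), (9.252021789550781, 21.81562042236328), 17.337169647216797) ((532.57470703125, 142.71170043945312), (9.745450973510742, 21.940088272094727), 16.769142150878906)
top orange [227.8 233. ] 15 ray [0.4829 0.1482 0.055 ] depthmed [0.483  0.1481 0.054 ] zmax 0.061
((483.53411865234375, 147.4163055419922), (18.569461822509766, 9.675732612609863), 20.265836715698242) ((482.35662841796875, 146.86868286132812), (16.048999786376953, 9.80945110321045), 21.845815658569336)
to
[... 2074 characters left out ...]
  0.0522] zmax 0.056
scene green [273.9 222.5] 117 ray [0.6041 0.0161 0.045 ] depthmed [0.5976 0.0034 0.0285] zmax 0.048
scene green [286.4 238.6] 112 ray [0.5995 0.0754 0.045 ] depthmed [0.5927 0.0636 0.0285] zmax 0.046
scene green [300.  255.3] 114 ray [0.5935 0.1341 0.045 ] depthmed [0.5874 0.1234 0.0274] zmax 0.047
scene green [312.9 269.6] 29 ray [0.5862 0.1832 0.045 ] depthmed [0.5844 0.1824 0.0428] zmax 0.047
scene green [329.  291.5] 122 ray [0.5828 0.2502 0.045 ] depthmed [0.5764 0.2427 0.031 ] zmax 0.047
rail 1629 [ 0.60703652 -0.34191996  0.07001154] [0.79999163 0.34919334 0.08598662]
((724.9804077148438, -1.6005859375), (183.86907958984375, 686.9766845703125), 5.6474456787109375)
```

View pics/c1.png

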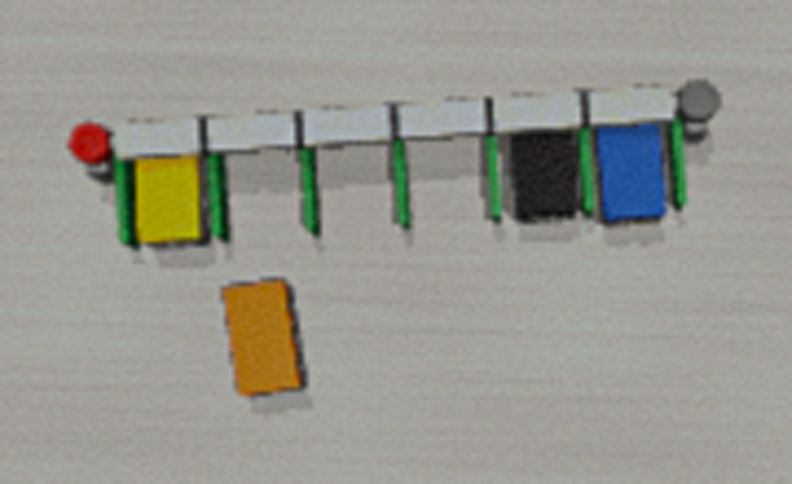

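```bash
cat > m.py <<'E'
from h import *
import sys
def R(a): return np.array([[np.cos(a),-np.sin(a)],[np.sin(a),np.cos(a)]])
def meas(n,z):
    p,d,K,E=z['p'],z['d'],z['K'],z['E']
    hsv=cv2.cvtColor(p,cv2.COLOR_BGR2HSV)
    P=np.zeros(d.shape+(3,)); m=np.ones(d.shape,bool)
    v,u=np.nonzero(d>0);P[v,u]=pts(K,E,d,m)
    reg=(P[...,0]>.55)&(P[...,0]<.66)&(P[...,1]>-.17)&(P[...,1]<.29)
    rail=reg&(P[...,2]>.070)&(P[...,2]<.09)&(hsv[...,1]<60)&(hsv[...,2]>110)
    k=rail.astype(np.uint8);nn,l,st,c=cv2.connectedComponentsWithStats(k)
    v,u=np.nonzero(np.isin(l,[i for i in range(1,nn) if st[i][4]>30]))
    q=np.array([ray(K,E,a,b,.078)[:2] for a,b in zip(u,v)])*1000
    rr=cv2.minAreaRect(q.astype(np.float32));print(n,'rail n',len(q),rr, 'mean',q.mean(0).round(1))
    # line fit
    vx,vy,x0,y0=cv2.fitLine(q.astype(np.float32),cv2.DIST_L2,0,.01,.01).ravel()
    yaw=np.arctan2(-vx*np.sign(vy),abs(vy));print(' yaw line',yaw.round(4))
    # dividers
    gm=reg&(hsv[...,0]>50)&(hsv[...,0]<80)&(hsv[...,1]>100)&(abs(P[...,2]-.045)<.008)
    v,u=np.nonzero(gm);q=np.array([ray(K,E,a,b,.045)[:2] for a,b in zip(u,v)])*1000
    if len(q):
        q=q@R(yaw); # rack axes about world origin
        o=np.argsort(q[:,1]);q=q[o];cl=np.split(q,np.nonzero(np.diff(q[:,1])>15)[0]+1)
        print(' dividers (rack-aligned) y',[round(c[:,1].mean(),1) for c in cl],'xmin',[round(np.percentile(c[:,0],3),1) for c in cl])
    for nm,lo,hi in(('orange',7,20),('yellow',21,36),('blue',100,128)):
        mm=(hsv[...,0]>=lo)&(hsv[...,0]<=hi)&(hsv[...,1]>110)&(hsv[...,2]>60)&(abs(P[...,2]-.055)<.009)&(P[...,0]>.35)&(P[...,0]<.66)&(abs(P[...,1])<.3)
        nn,l,st,c=cv2.connectedComponentsWithStats(mm.astype(np.uint8))
        if nn<2: continue
        i=1+st[1:,4].argmax();v,u=np.nonzero(l==i)
        q=np.array([ray(K,E,a,b,.055)[:2] for a,b in zip(u,v)])*1000
        print(' ',nm,len(q),cv2.minAreaRect(q.astype(np.float32)),'mean',q.mean(0).round(1))
    # caps
    if n=='top':
        for st,ce,mm in blobs(p,(0,120,60),(6,255,255)):
            if 30<st[4]<120: print(' red',ray(K,E,*ce,.082).round(4))
if __name__=='__main__':
    for n in sys.argv[1:]: meas(n[:-1] if n[-1].isdigit() else n,np.load(n+'.npz'))
E
python3 m.py top0 scene0
```

```text
top rail n 899 ((638.6863403320312, 64.14067077636719), (21.648853302001953, 354.6146240234375), 5.293656349182129) mean [638.2  66.8]
 yaw line 0.0895
 dividers (rack-aligned) y [np.float64(-172.9), np.float64(-113.4), np.float64(-53.4), np.float64(6.0), np.float64(66.0), np.float64(126.2), np.float64(185.4)] xmin [np.float64(583.5), np.float64(582.5), np.float64(582.8), np.float64(581.8), np.float64(582.9), np.float64(583.6), np.float64(581.8)]
  orange 356 ((501.7393798828125, 145.36199951171875), (69.24961853027344, 40.23767852783203), 10.02021312713623) mean [501.6 145.7]
  yellow 274 ((589.354248046875, 207.26791381835938), (53.68220138549805, 39.278594970703125), 2.0828475952148438) mean [588.3 207.9]
  blue 294 ((612.856689453125, -86.72074127197266), (58.71107864379883, 39.63653564453125), 6.6998066902160645) mean [612.8 -86.8]
 red [0.62   0.2536 0.082 ]
 red [0.4671 0.4219 0.082 ]
 red [0.2045 0.674  0.082 ]
scene rail n 1018 ((639.0623168945312, 67.38327026367188), (22.56192398071289, 352.2003173828125), 5.361087322235107) mean [637.3  86.3]
 yaw line 0.0907
 dividers (rack-aligned) y [np.float64(-169.9), np.float64(-112.2), np.float64(-49.5), np.float64(11.1), np.float64(70.7), np.float64(129.4), np.float64(189.5)] xmin [np.float64(585.0), np.float64(583.0), np.float64(585.0), np.float64(585.0), np.float64(583.0), np.float64(584.1), np.float64(582.6)]
  orange 410 ((503.4059143066406, 150.96612548828125), (71.45359802246094, 40.118370056152344), 9.707314491271973) mean [504.1 151.4]
  yellow 294 ((584.5840454101562, 212.3377685546875), (44.137088775634766, 41.52510452270508), 1.4477483034133911) mean [584.4 212.7]
  blue 208 ((608.697998046875, -83.43504333496094), (46.93673324584961, 40.46794891357422), 6.619673252105713) mean [609.1 -82.9]
```

```bash
cat > go.py <<'E'
# usage: go.py x y z yaw_deg(toolx world)   (mm) -> turn/shift in tool axes
import sys,numpy as np
from scipy.spatial.transform import Rotation as Ro
from bench import r
O=np.array([612.,64.]);YAW=.0925
def rack(x,y):
    c,s=np.cos(YAW),np.sin(YAW);return O+[c*x-s*y,s*x+c*y]
def torack(p):
    c,s=np.cos(YAW),np.sin(YAW);d=np.asarray(p)[:2]*1000-O;return np.array([c*d[0]+s*d[1],-s*d[0]+c*d[1]])
def delta(x,y,z,yaw):
    s=r.read_state();Rm=Ro.from_quat(s['eef_rot']);
    T=Ro.from_matrix(np.array([[np.cos(yaw),np.sin(yaw),0],[np.sin(yaw),-np.cos(yaw),0],[0,0,-1]]))
    return (Rm.inv()*T).as_rotvec(degrees=True), Rm.inv().apply(np.array([x,y,z])/1000-s['ee_pos'])
def show():
    s=r.read_state();R=Ro.from_quat(s['eef_rot']).as_matrix()
    print('t',round(s['time'],2),'tcp',(s['ee_pos']*1000).round(1),'rack',torack(s['ee_pos']).round(1),'yaw x',np.degrees(np.arctan2(R[1,0],R[0,0])).round(2),'tilt',R[:2,2].round(4),'F',s['ft_force'].round(2),'w',s['width'].round(4))
if __name__=='__main__':
    show()
    for a in sys.argv[1:]:
        v=[float(q) for q in a.split(',')]   # rackx,racky,z,yaw rel rack deg
        t,d=delta(*rack(v[0],v[1]),v[2],np.radians(v[3])+YAW);print(a,'turn',t.round(2),'shift',d.round(4))
E
python3 go.py 27,163,260,0 27,163,140,0; python3 -c "
from bench import r;print(r.read_state()['joint_positions'])"
```

```text
[-1.20959416  0.33278598 -0.06472092  1.46085268  0.02160934  1.34992181
 -0.08851241]Traceback (most recent call last):
  File "go.py", line 18, in <module>
    show()
    ~~~~^^
  File "go.py", line 16, in show
    print('t',round(s['time'],2),'tcp',(s['ee_pos']*1000).round(1),'rack',torack(s['ee_pos']).round(1),'yaw x',np.degrees(np.arctan2(R[1,0],R[0,0])).round(2),'tilt',R[:2,2].round(4),'F',s['ft_force'].round(2),'w',s['width'].round(4))
                                                                                                                                                                                                                     ^^^^^^^^^^^^^^^^
AttributeError: 'float' object has no attribute 'round'
```

```bash
sed -i "s/s\['width'\].round(4)/round(s['width'],4)/" go.py; python3 go.py 27,163,260,0 27,163,140,0
```

```text
t 0.1 tcp [233.9 579.2 221.8] rack [-328.9  547.9] yaw x 68.01 tilt [-0.0004 -0.0012] F [-0.14  1.13 -0.52] w 0.0871
27,163,260,0 turn [4.000e-02 6.000e-02 6.271e+01] shift [-0.179   0.4928 -0.0379]
27,163,140,0 turn [4.000e-02 6.000e-02 6.271e+01] shift [-0.1788  0.4928  0.0821]
```

Request:
carry_out(increments="0 0 10 -0.02 0.03 -0.04 0; 0 0 20 -0.04 0.085 -0.06 0; 0 0 30 -0.06 0.14 -0.06 0; 0 0 40 -0.08 0.195 -0.06 0; 0 0 50 -0.1 0.25 -0.06 0", squeeze=20)

```text
time: 0.72
ee_pos: [0.4294, 0.3914, 0.2818]
eef_rot: [0.988, 0.154, -0.0, 0.001]
ft_force: [0.2, -0.4, 0.0]
width: 0.0447
```

```bash
python3 go.py 27,163,260,0 27,163,140,0
```

```text
t 0.72 tcp [429.4 391.4 281.8] rack [-151.6  342.9] yaw x 17.69 tilt [-0.0006 -0.0013] F [ 0.19 -0.42  0.03] w 0.0447
27,163,260,0 turn [ 0.06  0.05 12.39] shift [0.1359 0.214  0.0219]
27,163,140,0 turn [ 0.06  0.05 12.39] shift [0.136  0.2139 0.1419]
```

Request:
carry_out(increments="0 0 6 0.034 0.05 0 0; 0 0 12.4 0.068 0.105 0 0; 0 0 12.4 0.102 0.16 0.02 0; 0 0 12.4 0.136 0.214 0.05 0; 0 0 12.4 0.136 0.214 0.08 0")

```text
time: 1.35
ee_pos: [0.6268, 0.2241, 0.2011]
eef_rot: [0.999, 0.043, 0.0, 0.002]
ft_force: [-0.5, 0.9, -0.4]
width: 0.0019
```

```bash
python3 go.py 27,163,140,0 27,163,90,0;python3 - <<'E'
from bench import r
import cv2,numpy as np
m=r.camera_model('wrist');p,d=r.camera('wrist');cv2.imwrite("pics/w1.png",p)
np.savez("wrist1.npz",p=p,d=d,K=m["K"],E=m["extrinsics"]);print(m)
E
```

```text
t 1.35 tcp [626.8 224.1 201.1] rack [ 29.5 158.1] yaw x 4.96 tilt [ 0.0011 -0.0032] F [-0.45  0.93 -0.38] w 0.0019
27,163,140,0 turn [ 0.19 -0.05 -0.34] shift [-0.0026 -0.0051  0.0611]
27,163,90,0 turn [ 0.19 -0.05 -0.34] shift [-0.0026 -0.0053  0.1111]
{'K': array([[352.29805069,   0.        , 282.39775147],
       [  0.        , 352.29805069, 203.92755061],
       [  0.        ,   0.        ,   1.        ]]), 'extrinsics': array([[ 0.99628597,  0.08305725,  0.0227103 ,  0.62076247],
       [ 0.08609805, -0.96453175, -0.24953083,  0.29107477],
       [ 0.00117946,  0.25055938, -0.96810052,  0.36256789],
       [ 0.        ,  0.        ,  0.        ,  1.        ]])}
```

View pics/w1.png

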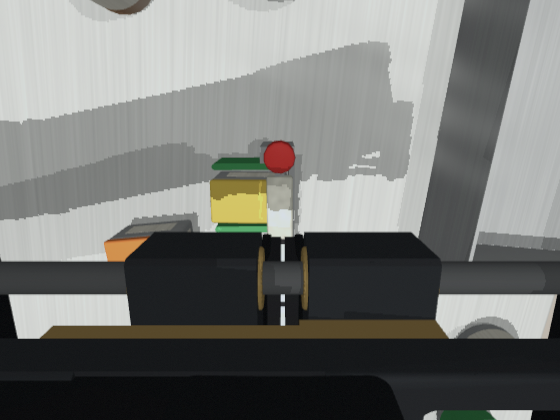

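The wrist view shows the red cap at (279,157), the yellow tin at (238,200), and the rail running straight down the image under the fingers at about column 281. I'll turn these pixels into positions.

```bash
python3 - <<'E'
from h import *
from go import torack,rack
z=np.load('wrist1.npz');p,d,K,E=z['p'],z['d'],z['K'],z['E']
for nm,lo,hi,h in(('red',(0,150,100),(6,255,255),.082),('yellow',(22,120,150),(34,255,255),.055),('green',(50,100,30),(80,255,255),.045)):
    for st,ce,m in blobs(p,lo,hi,60):
        w=ray(K,E,*ce,h);w0=ray(K,E,st[0],st[1],h);w1=ray(K,E,st[0]+st[2],st[1]+st[3],h)
        print(nm,st,ce.round(1),(w*1000).round(1),'rack',torack(w).round(1),torack(w0).round(1),torack(w1).round(1),np.median(pts(K,E,d,m)[:,2]).round(4))
for v in (190,200,210,220,228): # rail edges per row
    g=p[v,255:310].astype(int).sum(1); print(v,[ (int(x)) for x in g[::2]], d[v,280])
print(rack(27,192))
E
```

```text
red [264 141  31  32 769] [278.8 156.7] [621.2 257.1  82. ] rack [ 27.  191.5] [ 15.4 203.9] [ 39.9 178.3] 0.0812
yellow [ 211  182   56   41 1552] [239.7 207.9] [589.8 204.7  55. ] rack [ -9.1 142.2] [-33.7 166.2] [ 15.4 127.8] 0.0543
green [212 158  55  12 532] [238.  163.6] [584.9 243.3  45. ] rack [-10.4 181. ] [-33.6 186.2] [ 15.8 175. ] 0.0438
green [216 224  51   9 444] [241. 228.] [591.1 182.4  45. ] rack [ -9.9 119.8] [-33.3 123.9] [ 14.7 114.6] 0.0443
green [440 410  55  10 486] [465.7 414.8] [850.2 -12.7  45. ] rack [230.1 -98.3] [201.1 -91.7] [ 263.5 -105.7] 0.0352
190 [315, 315, 381, 314, 315, 313, 454, 492, 498, 501, 502, 504, 501, 498, 501, 504, 508, 504, 396, 334, 377, 370, 585, 602, 625, 636, 636, 639] 0.2913172
200 [512, 514, 528, 539, 513, 508, 433, 501, 513, 518, 512, 498, 481, 478, 485, 490, 494, 485, 388, 333, 374, 370, 527, 622, 634, 637, 636, 636] 0.29368237
210 [511, 510, 537, 534, 510, 510, 598, 656, 607, 498, 495, 501, 615, 662, 661, 659, 652, 586, 508, 340, 369, 413, 575, 582, 637, 636, 637, 639] 0.29743353
220 [508, 508, 508, 508, 508, 508, 552, 658, 658, 656, 655, 656, 657, 659, 659, 660, 661, 660, 585, 451, 371, 377, 571, 634, 639, 636, 636, 637] 0.298291
228 [378, 377, 376, 376, 376, 375, 481, 638, 638, 645, 648, 646, 642, 641, 639, 638, 638, 637, 572, 332, 452, 473, 627, 636, 638, 636, 639, 630] 0.29918352
[621.14988863 257.67312549]
```

The wrist view puts the red cap at (27.0, 191.5) in the rack frame, against the nominal (27, 192), so the rack pose holds. Next I'll descend to just above the rail.

Request:
carry_out(increments="0.2 0 -0.3 -0.003 -0.006 0.03 0; 0.2 0 -0.3 -0.003 -0.006 0.06 0; 0.2 0 -0.3 -0.003 -0.006 0.09 0; 0.2 0 -0.3 -0.003 -0.006 0.111 0; 0.2 0 -0.3 -0.003 -0.006 0.113 0")

```text
time: 2.02
ee_pos: [0.6192, 0.2288, 0.0808]
eef_rot: [0.999, 0.046, -0.004, 0.002]
ft_force: [-0.1, -0.5, -0.5]
width: 0.0005
```

```bash
python3 go.py 27,164,83,0 27,164,76,0
```

```text
t 2.02 tcp [619.2 228.8  80.8] rack [ 22.4 163.4] yaw x 5.32 tilt [-0.0086 -0.0038] F [-0.1  -0.49 -0.53] w 0.0005
27,164,83,0 turn [0.17 0.51 0.02] shift [ 0.0045 -0.0006 -0.0022]
27,164,76,0 turn [0.17 0.51 0.02] shift [ 0.0046 -0.0006  0.0048]
```

Request:
carry_out(increments="0.2 0.5 0 0.005 -0.001 -0.001 0; 0.2 0.5 0 0.005 -0.001 -0.001 0; 0.2 0.5 0 0.005 -0.001 -0.001 0; 0.2 0.5 0 0.005 -0.001 -0.001 0; 0.2 0.5 0 0.005 -0.001 -0.001 0")

```text
time: 2.65
ee_pos: [0.6241, 0.2302, 0.0818]
eef_rot: [0.999, 0.046, -0.0, -0.0]
ft_force: [-0.2, 0.3, 0.5]
width: 0.0008
```

```bash
python3 go.py 27,164,78,0 27,164,75,0
```

```text
t 2.65 tcp [624.1 230.2  81.8] rack [ 27.4 164.4] yaw x 5.32 tilt [-0.0002  0.0006] F [-0.24  0.27  0.48] w 0.0008
27,164,78,0 turn [-0.03  0.01  0.02] shift [-0.0004  0.0004  0.0038]
27,164,75,0 turn [-0.03  0.01  0.02] shift [-0.0004  0.0004  0.0068]
```

Well placed, at rack (27.4, 164.4). I'll press down gently to about z = 75.

Request:
carry_out(increments="0 0 0 0 0 0.002 0; 0 0 0 0 0 0.004 0; 0 0 0 0 0 0.006 0; 0 0 0 0 0 0.007 0; 0 0 0 0 0 0.007 0")

```text
time: 3.28
ee_pos: [0.6242, 0.2303, 0.0749]
eef_rot: [0.999, 0.046, -0.0, -0.0]
ft_force: [-0.0, -0.9, 2.8]
width: 0.0005
```

```bash
python3 go.py 27,30,74.5,0; python3 - <<'E'
from bench import r
import time,numpy as np
for i in range(3): print(r.read_state()['ft_force'].round(2))
E
```

```text
t 3.27 tcp [624.2 230.3  74.9] rack [ 27.5 164.4] yaw x 5.32 tilt [-0.0002  0.0006] F [-0.02 -0.87  2.83] w 0.0005
27,30,74.5,0 turn [-0.04  0.01  0.02] shift [-0.0005  0.1344  0.0004]
[-0.02 -0.87  2.83]
[-0.02 -0.87  2.83]
[-0.02 -0.87  2.83]
```

Contact is 2.8 N at 3 mm of sink. Now I'll run along the rail towards gap three, which is tool +y.

Request:
carry_out(increments="0 0 0 0 0.004 0.0006 0; 0 0 0 0 0.011 0.0006 0; 0 0 0 -0.0002 0.018 0.0006 0; 0 0 0 -0.0002 0.025 0.0006 0; 0 0 0 -0.0002 0.032 0.0006 0")

```text
time: 3.9
ee_pos: [0.627, 0.1978, 0.0744]
eef_rot: [0.999, 0.046, -0.0, -0.0]
ft_force: [-0.2, 2.4, 3.8]
width: 0.0003
```

```bash
python3 go.py 27,30,74.3,0
```

```text
t 3.9 tcp [627.  197.8  74.4] rack [ 27.3 131.8] yaw x 5.31 tilt [-0.0001  0.0007] F [-0.17  2.36  3.78] w 0.0003
27,30,74.3,0 turn [-0.04  0.    0.01] shift [-0.0003  0.1018  0.    ]
```

Request:
carry_out(increments="0 0 0 0 0.007 0 0; 0 0 0 0 0.014 0 0; 0 0 0 0 0.021 0 0; 0 0 0 0 0.028 0 0; 0 0 0 -0.0001 0.035 0 0")

```text
time: 4.53
ee_pos: [0.6302, 0.1625, 0.0743]
eef_rot: [0.999, 0.046, -0.0, -0.0]
ft_force: [-0.5, 2.2, 2.9]
width: 0.0004
```

```bash
python3 go.py 27,30,74.3,0
```

```text
t 4.53 tcp [630.2 162.5  74.3] rack [27.2 96.4] yaw x 5.31 tilt [-0.0001  0.0007] F [-0.46  2.24  2.85] w 0.0004
27,30,74.3,0 turn [-0.04  0.    0.01] shift [-0.0002  0.0664 -0.    ]
```

Request:
carry_out(increments="0 0 0 0 0.007 0 0; 0 0 0 0 0.014 0 0; 0 0 0 0 0.021 0 0; 0 0 0 0 0.028 0 0; 0 0 0 0 0.035 0 0")

```text
time: 5.15
ee_pos: [0.6334, 0.1272, 0.0743]
eef_rot: [0.999, 0.046, -0.0, -0.0]
ft_force: [-0.4, 2.8, 3.6]
width: 0.0005
```

```bash
python3 go.py 27,30,74.3,0
```

```text
t 5.15 tcp [633.4 127.2  74.3] rack [27.2 60.9] yaw x 5.31 tilt [-0.0002  0.0006] F [-0.37  2.77  3.61] w 0.0005
27,30,74.3,0 turn [-0.04  0.01  0.01] shift [-0.0002  0.0309 -0.0001]
```

Request:
carry_out(increments="0 0 0 0 0.007 0 0; 0 0 0 0 0.014 0 0; 0 0 0 0 0.021 0 0; 0 0 0 0 0.027 0 0; 0 0 0 0 0.03 0 0")

```text
time: 5.78
ee_pos: [0.6363, 0.0968, 0.0743]
eef_rot: [0.999, 0.046, -0.0, -0.0]
ft_force: [0.5, 2.7, 4.8]
width: 0.0008
```

```bash
python3 go.py 27,30,74.3,0 -101,150,150,0; python3 - <<'E'
from bench import r
import cv2,numpy as np
m=r.camera_model('wrist');p,d=r.camera('wrist');cv2.imwrite("pics/w2.png",p)
np.savez("wrist2.npz",p=p,d=d,K=m["K"],E=m["extrinsics"])
E
```

```text
t 5.78 tcp [636.3  96.8  74.3] rack [27.2 30.4] yaw x 5.28 tilt [-0.0002  0.0006] F [0.5  2.67 4.75] w 0.0008
27,30,74.3,0 turn [-0.03  0.01 -0.02] shift [-0.0002  0.0004 -0.    ]
-101,150,150,0 turn [-0.03  0.01 -0.02] shift [-0.1282 -0.1196 -0.0756]
```

View pics/w2.png

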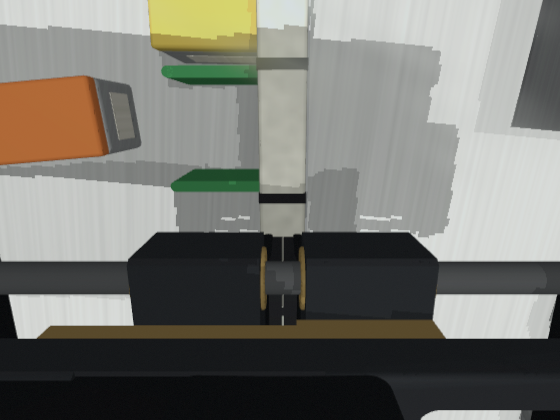

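The picture shows the fingers over the third gap, one past the second inner band at (282,198). The orange tin is at the left, with its front lid corners at about (93,77) and (107,152). I'll lift straight off and measure the tin.

Request:
carry_out(increments="0 0 0 0 0 -0.01 0; 0 0 0 0 0 -0.03 0; 0 0 0 0 0 -0.06 0; 0 0 0 -0.04 -0.02 -0.085 0; 0 0 0 -0.08 -0.05 -0.085 0")

```text
time: 6.45
ee_pos: [0.5527, 0.1384, 0.1626]
eef_rot: [0.999, 0.045, 0.002, -0.001]
ft_force: [0.3, 0.1, -0.5]
width: 0.0004
```

```bash
python3 go.py -101,145,150,0; python3 - <<'E'
from bench import r
import cv2,numpy as np
from h import *
from go import torack
m=r.camera_model('wrist');p,d=r.camera('wrist');cv2.imwrite("pics/w3.png",p)
np.savez("wrist3.npz",p=p,d=d,K=m["K"],E=m["extrinsics"])
z=np.load('wrist2.npz');p,d,K,E=z['p'],z['d'],z['K'],z['E']
for c in((93,77),(107,152)): print(torack(ray(K,E,*c,.055)))
z=np.load('wrist3.npz');p,d,K,E=z['p'],z['d'],z['K'],z['E']
for st,ce,mm in blobs(p,(5,120,80),(19,255,255),300):
    v,u=np.nonzero(mm&(abs(d*0+1)>0));q=np.array([torack(ray(K,E,a,b,.055)) for a,b in zip(u,v)])
    print(st,cv2.minAreaRect(q.astype(np.float32)),np.median(pts(K,E,d,mm)[:,2]))
E
```

```text
t 6.45 tcp [552.7 138.4 162.6] rack [-52.2  79.5] yaw x 5.13 tilt [0.0041 0.0013] F [ 0.34  0.05 -0.51] w 0.0004
-101,145,150,0 turn [-0.05 -0.24 -0.17] shift [-0.049  -0.0653  0.0124]
[-64.78061967 114.58862596]
[-62.45533002  78.3613907 ]
[ 171  155   94   57 4454] ((-101.13006591796875, 94.12367248535156), (69.32003784179688, 39.47557830810547), 4.874284744262695) 0.054328793693650096
```

View pics/w3.png

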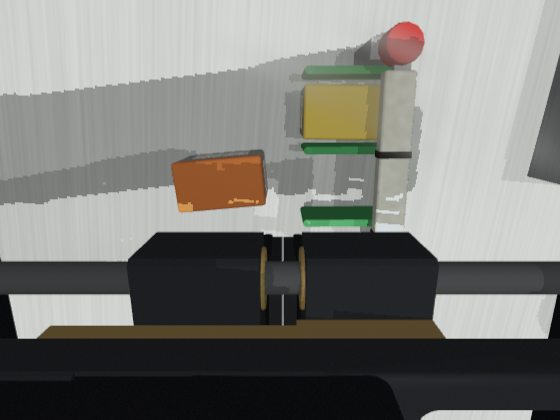

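The tin is at rack (-101.1, 94.1), turned +4.9° relative to the rack, and the three views agree. I'll go down beside its +y face with the fingers slightly apart.

Request:
carry_out(increments="0 0 0 -0.02 -0.03 0 0.03; 0 -0.2 -0.2 -0.049 -0.062 0 0.03; 0 -0.2 -0.2 -0.049 -0.062 0.04 0.03; 0 -0.2 -0.2 -0.049 -0.062 0.09 0.03; 0 -0.2 -0.2 -0.049 -0.062 0.11 0.03")

```text
time: 7.12
ee_pos: [0.491, 0.2001, 0.0498]
eef_rot: [0.999, 0.05, -0.003, -0.001]
ft_force: [0.2, 0.1, 1.7]
width: 0.0295
```

```bash
python3 go.py -101,135,25,0
```

```text
t 7.12 tcp [491.  200.1  49.8] rack [-107.9  146.7] yaw x 5.69 tilt [-0.0068  0.0011] F [0.18 0.08 1.7 ] w 0.0295
-101,135,25,0 turn [-0.1   0.38  0.39] shift [0.0069 0.0118 0.0247]
```

Request:
carry_out(increments="0 0.4 0.4 0.007 0.004 0.012 0.03; 0 0.4 0.4 0.007 0.008 0.025 0.03; 0 0.4 0.4 0.007 0.012 0.025 0.03; 0 0.4 0.4 0.007 0.014 0.025 0.03; 0 0.4 0.4 0.007 0.016 0.025 0.03")

```text
time: 7.75
ee_pos: [0.4998, 0.185, 0.0254]
eef_rot: [0.999, 0.046, 0.001, -0.001]
ft_force: [-0.5, 0.8, -0.3]
width: 0.0303
```

```bash
python3 go.py -101,60,25,0
```

```text
t 7.75 tcp [499.8 185.   25.4] rack [-100.5  130.9] yaw x 5.29 tilt [0.001  0.0024] F [-0.45  0.76 -0.27] w 0.0303
-101,60,25,0 turn [-0.13 -0.07 -0.01] shift [-0.0005  0.0709  0.0003]
```

Request:
carry_out(increments="-0.1 0 0 -0.0005 0.004 0 0.03; -0.1 0 0 -0.0005 0.009 0 0.03; -0.1 0 0 -0.0005 0.015 0 0.03; -0.1 0 0 -0.0005 0.021 0 0.03; -0.1 0 0 -0.0005 0.027 0 0.03")

```text
time: 8.38
ee_pos: [0.5019, 0.1579, 0.0255]
eef_rot: [0.999, 0.046, 0.001, -0.0]
ft_force: [0.5, 3.4, 2.5]
width: 0.0296
```

Request:
carry_out(increments="0 0 0 0 0.005 0 0.03; 0 0 0 0 0.01 0 0.03; 0 0 0 0 0.015 0 0.03; 0 0 0 0 0.02 0 0.03; 0 0 0 0 0.025 0 0.03")

```text
time: 9.0
ee_pos: [0.5042, 0.1327, 0.0254]
eef_rot: [0.999, 0.046, 0.001, -0.0]
ft_force: [-0.1, 2.5, 1.5]
width: 0.0299
```

```bash
python3 go.py -101,60,25,0; python3 - <<'E'
from bench import r
import cv2,numpy as np
for n in("scene","top"):
    m=r.camera_model(n);p,d=r.camera(n);cv2.imwrite(f"pics/{n}1.png",p)
    np.savez(f"{n}1.npz",p=p,d=d,K=m["K"],E=m["extrinsics"])
p=cv2.imread('pics/scene1.png')[130:330,200:440];cv2.imwrite('pics/c2.png',cv2.resize(p,None,fx=3,fy=3))
E
python3 m.py scene1 top1 | grep -v ' y'
```

```text
t 9.0 tcp [504.2 132.7  25.4] rack [-101.    78.3] yaw x 5.29 tilt [0.0013 0.0009] F [-0.14  2.48  1.55] w 0.0299
-101,60,25,0 turn [-0.05 -0.08 -0.01] shift [-0.      0.0183  0.0004]
scene rail n 1021 ((639.137451171875, 67.39031982421875), (22.712806701660156, 352.2003173828125), 5.361087322235107) mean [637.3  87.1]
  orange 3 ((532.54736328125, 125.26554870605469), (2.98293399810791, 2.4145772457122803), 62.28892135620117) mean [533.1 125.5]
  blue 207 ((608.697998046875, -83.43504333496094), (46.93673324584961, 40.46794891357422), 6.619673252105713) mean [609.1 -82.9]
top rail n 904 ((638.5904541015625, 64.13180541992188), (21.840120315551758, 354.6147155761719), 5.294122219085693) mean [638.2  66.8]
  orange 178 ((505.27618408203125, 89.72733306884766), (69.76448822021484, 22.327392578125), 1.6905827522277832) mean [505.7  89.2]
  blue 295 ((612.856689453125, -86.72074127197266), (58.71107864379883, 39.63653564453125), 6.6998066902160645) mean [612.9 -86.8]
 red [0.6202 0.2537 0.082 ]
 red [0.4671 0.4217 0.082 ]
```

View pics/c2.png

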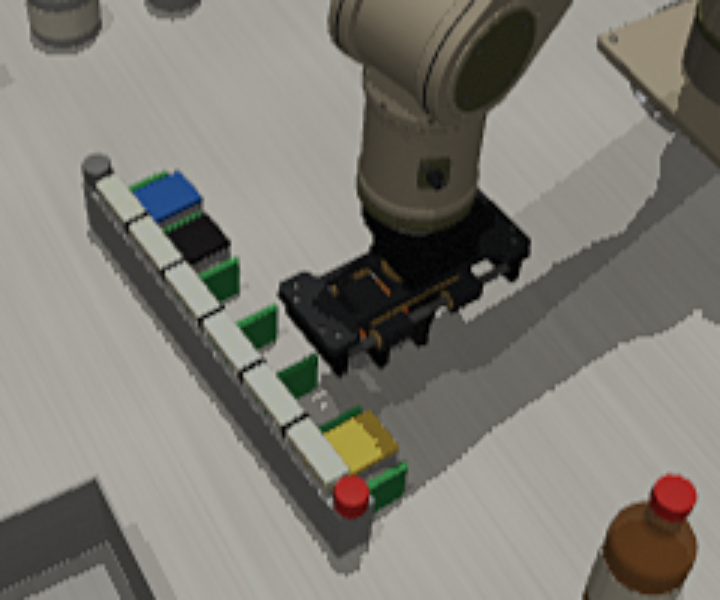

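The gripper hides most of the tin here, but the top view puts its free edge at about rack y = 25. I'll push slightly short of the target, back off and measure.

Request:
carry_out(increments="0 0 0 0 0.005 0 0.03; 0 0 0 0 0.01 0 0.03; 0 0 0 0 0.0135 0 0.03; 0 0 0 0 0.015 0 0.03; 0 0 0 0 0.015 0 0.03")

```text
time: 9.72
ee_pos: [0.5055, 0.1167, 0.0252]
eef_rot: [0.999, 0.046, 0.0, 0.0]
ft_force: [0.5, -0.1, 0.3]
width: 0.0297
```

Request:
carry_out(increments="0 0 0 0 -0.02 0 0.03; 0 0 0 0 -0.03 -0.03 0.03; 0 0 0 0 -0.02 -0.08 0.03; 0 0 0 0 0.02 -0.12 0.03; 0 0 0 0 0.05 -0.12 0.03")

```text
time: 10.35
ee_pos: [0.5118, 0.0656, 0.1485]
eef_rot: [0.999, 0.045, 0.003, -0.001]
ft_force: [0.5, -0.5, -0.8]
width: 0.0301
```

```bash
cat > wl.py <<'E'
import sys
from bench import r
from h import *
from go import torack,show
n=sys.argv[1]
m=r.camera_model('wrist');p,d=r.camera('wrist');cv2.imwrite(f"pics/{n}.png",p)
K,E=m['K'],m['extrinsics'];show()
for st,ce,mm in blobs(p,(5,110,70),(19,255,255),300):
    v,u=np.nonzero(mm);q=np.array([torack(ray(K,E,a,b,.055)) for a,b in zip(u,v)])
    print(st,cv2.minAreaRect(q.astype(np.float32)),np.median(pts(K,E,d,mm)[:,2]))
E
python3 wl.py w4
```

```text
t 10.4 tcp [511.2  61.1 147. ] rack [-100.6    6.4] yaw x 4.95 tilt [ 0.004  -0.0009] F [ 0.23 -5.1  -1.14] w 0.03
[ 229  152   95   54 5048] ((-103.69253540039062, 31.367584228515625), (39.46184158325195, 68.9357681274414), 89.83097076416016) 0.05435836918439424
```

View pics/w4.png

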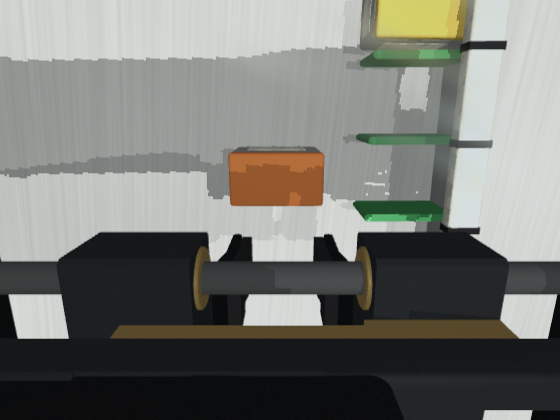

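The tin is square at rack (-103.7, 31.4), in front of the third gap between the dividers at rows 138 and 210. Next I'll turn the gripper 90° and go behind the tin.

```bash
python3 go.py -175,31,150,90 -175,31,150,-90;python3 -c "
from bench import r;print(r.read_state()['joint_positions'].round(2))"
```

```text
t 10.4 tcp [511.2  61.1 147. ] rack [-100.6    6.4] yaw x 4.95 tilt [ 0.004  -0.0009] F [ 0.23 -5.1  -1.14] w 0.03
-175,31,150,90 turn [  0.23  -0.12 -90.35] shift [-0.0745 -0.0241 -0.0033]
-175,31,150,-90 turn [-0.12 -0.23 89.65] shift [-0.0745 -0.0241 -0.0033]
[-0.57  0.14  0.39  1.87 -0.06  1.14 -0.07]
```

Request:
carry_out(increments="0 0 -10 -0.015 -0.005 -0.01 0.012; 0 0 -20 -0.03 -0.01 -0.01 0.012; 0 0 -30 -0.045 -0.015 -0.01 0.012; 0 0 -40 -0.06 -0.02 -0.01 0.012; 0 0 -50 -0.0745 -0.024 -0.01 0.012")

```text
time: 11.02
ee_pos: [0.4341, 0.0786, 0.1563]
eef_rot: [0.886, 0.464, 0.001, 0.001]
ft_force: [0.2, 0.4, 1.6]
width: 0.0122
```

```bash
python3 go.py -175,31,100,90
```

```text
t 11.03 tcp [434.1  78.6 156.3] rack [-175.8   30.9] yaw x 55.27 tilt [ 0.0034 -0.0014] F [0.22 0.43 1.61] w 0.0122
-175,31,100,90 turn [ 2.100e-01  3.000e-02 -4.003e+01] shift [0.0005 0.0004 0.0563]
```

Request:
carry_out(increments="0 0 -10 0 0 0 0.012; 0 0 -20 0 0 0 0.012; 0 0 -30 0 0 0 0.012; 0.2 0 -40 0 0 0.03 0.012; 0.2 0 -40 0 0 0.055 0.012")

```text
time: 11.65
ee_pos: [0.4341, 0.0784, 0.1003]
eef_rot: [0.673, 0.74, -0.0, 0.0]
ft_force: [-0.3, 0.2, -1.4]
width: 0.012
```

```bash
python3 go.py -170,31,25,90
```

```text
t 11.65 tcp [434.1  78.4 100.3] rack [-175.8   30.7] yaw x 95.42 tilt [-0.0001 -0.0008] F [-0.27  0.22 -1.39] w 0.012
-170,31,25,90 turn [-0.01  0.05  0.12] shift [0.0003 0.0059 0.0753]
```

Request:
carry_out(increments="0 0 0.1 0 0.002 0.02 0.012; 0 0 0.1 0 0.002 0.045 0.012; 0 0 0.1 0 0.003 0.065 0.012; 0 0 0.1 0 0.004 0.075 0.012; 0 0 0.1 0 0.006 0.075 0.012")

```text
time: 12.28
ee_pos: [0.4397, 0.0787, 0.025]
eef_rot: [0.674, 0.739, -0.001, 0.0]
ft_force: [0.8, 0.6, 0.6]
width: 0.0118
```

```bash
python3 go.py -47,30,25,90; python3 wl.py w5
```

```text
t 12.28 tcp [439.7  78.7  25. ] rack [-170.2   30.6] yaw x 95.32 tilt [-0.0012 -0.0015] F [0.8  0.57 0.65] w 0.0118
-47,30,25,90 turn [-0.08  0.08  0.02] shift [-0.0006  0.1232 -0.0002]
t 12.32 tcp [440.5  78.9  25.6] rack [-169.4   30.7] yaw x 95.33 tilt [ 0.0001 -0.0009] F [0.69 0.52 0.03] w 0.0122
```

View pics/w5.png

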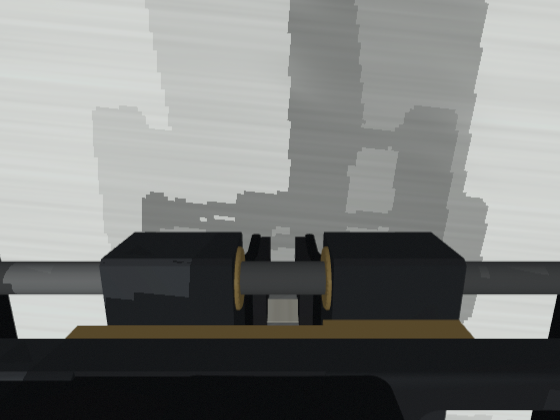

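Request:
carry_out(increments="0 0 0 0 0.008 0 0.012; 0 0 0 0 0.016 0 0.012; 0 0 0 0 0.022 0 0.012; 0 0 0 0 0.028 0 0.012; 0 0 0 0 0.034 0 0.012")

```text
time: 12.95
ee_pos: [0.4745, 0.0821, 0.0256]
eef_rot: [0.673, 0.739, -0.001, 0.0]
ft_force: [-3.5, -0.9, 2.4]
width: 0.0123
```

Request:
carry_out(increments="0 0 0 0 0.006 0 0.012; 0 0 0 0 0.012 0 0.012; 0 0 0 0 0.018 0 0.012; 0 0 0 0 0.024 0 0.012; 0 0 0 0 0.03 0 0.012")

```text
time: 13.58
ee_pos: [0.5048, 0.0849, 0.0255]
eef_rot: [0.673, 0.739, -0.001, 0.0]
ft_force: [-2.5, 0.5, 0.4]
width: 0.0116
```

```bash
python3 go.py -47,30,25,90; cat > tl.py <<'E'
import sys
from bench import r
import cv2,numpy as np
k=sys.argv[1]
for n in("scene","top"):
    m=r.camera_model(n);p,d=r.camera(n);cv2.imwrite(f"pics/{n}{k}.png",p)
    np.savez(f"{n}{k}.npz",p=p,d=d,K=m["K"],E=m["extrinsics"])
a=cv2.imread(f'pics/scene{k}.png')[170:320,220:360];b=cv2.imread(f'pics/top{k}.png')[150:250,170:350]
a=cv2.resize(a,(373,400));b=cv2.resize(b,(420,233));o=np.zeros((400,793,3),np.uint8);o[:,:373]=a;o[:233,373:]=b;cv2.imwrite(f'pics/o{k}.png',o)
E
python3 tl.py 2; python3 m.py scene2 top2
```

```text
t 13.57 tcp [504.8  84.9  25.5] rack [-104.9   30.7] yaw x 95.33 tilt [-0.0004 -0.001 ] F [-2.54  0.55  0.44] w 0.0116
-47,30,25,90 turn [-0.03  0.06  0.03] shift [-0.0008  0.0579  0.0005]
scene rail n 1026 ((639.1369018554688, 67.39027404785156), (22.71174430847168, 352.2003173828125), 5.361086368560791) mean [637.3  87. ]
 yaw line 0.0897
 dividers (rack-aligned) y [np.float64(-169.0), np.float64(-111.7), np.float64(-48.7), np.float64(11.4), np.float64(70.7), np.float64(129.4), np.float64(189.9)] xmin [np.float64(584.0), np.float64(583.1), np.float64(585.1), np.float64(583.3), np.float64(583.1), np.float64(584.1), np.float64(582.3)]
  orange 382 ((552.3963623046875, 92.65131378173828), (69.4721908569336, 42.148860931396484), 5.872517108917236) mean [553.5  93.1]
  yellow 296 ((585.2396850585938, 212.69326782226562), (44.65919494628906, 41.8902473449707), 4.446720123291016) mean [584.3 212.8]
  blue 209 ((608.697998046875, -83.43504333496094), (46.93673324584961, 40.46794891357422), 6.619673252105713) mean [609.1 -82.8]
top rail n 898 ((638.6807250976562, 64.13983154296875), (21.830554962158203, 354.6183776855469), 5.3631744384765625) mean [638.1  67.5]
 yaw line 0.0903
 dividers (rack-aligned) y [np.float64(-173.5), np.float64(-113.9), np.float64(-54.0), np.float64(5.5), np.float64(65.7), np.float64(125.5), np.float64(184.9)] xmin [np.float64(583.4), np.float64(582.4), np.float64(582.8), np.float64(584.0), np.float64(593.9), np.float64(594.9), np.float64(582.6)]
  yellow 265 ((589.3466796875, 208.68568420410156), (53.63421630859375, 36.542747497558594), 1.9669396877288818) mean [588.8 208.7]
  blue 294 ((612.8726196289062, -86.85629272460938), (58.71107864379883, 39.363563537597656), 6.6998066902160645) mean [612.8 -86.8]
 red [0.6202 0.2535 0.082 ]
 red [0.4672 0.4216 0.082 ]
```

View pics/o2.png

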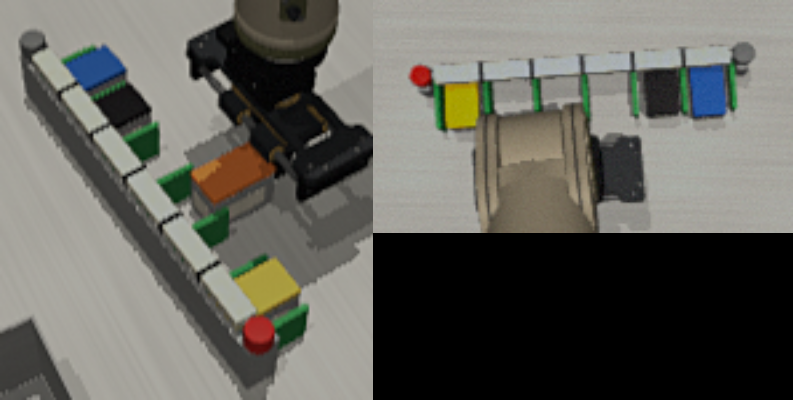

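The tin is entering the third gap square, with y about 31 after allowing for the scene camera's bias. I'll keep pushing.

Request:
carry_out(increments="0 0 0 0 0.005 0 0.012; 0 0 0 0 0.011 0 0.012; 0 0 0 0 0.017 0 0.012; 0 0 0 0 0.023 0 0.012; 0 0 0 0 0.029 0 0.012")

```text
time: 14.3
ee_pos: [0.5345, 0.0876, 0.0256]
eef_rot: [0.674, 0.739, -0.0, 0.001]
ft_force: [-0.6, 0.7, -0.4]
width: 0.0121
```

Request:
carry_out(increments="0 0 0 0 0.004 0 0.012; 0 0 0 0 0.008 0 0.012; 0 0 0 0 0.012 0 0.012; 0 0 0 0 0.016 0 0.012; 0 0 0 0 0.019 0 0.012")

```text
time: 14.92
ee_pos: [0.5537, 0.0894, 0.0256]
eef_rot: [0.673, 0.739, -0.0, 0.001]
ft_force: [-2.3, -0.1, -0.1]
width: 0.012
```

```bash
python3 go.py -47,30,25,90;python3 tl.py 3; python3 m.py scene3 |grep orange
```

```text
t 14.93 tcp [553.7  89.4  25.6] rack [-55.7  30.7] yaw x 95.32 tilt [ 0.0005 -0.0011] F [-2.34 -0.12 -0.06] w 0.012
-47,30,25,90 turn [0.02 0.07 0.02] shift [-0.0007  0.0087  0.0006]
  orange 267 ((590.974853515625, 96.26058959960938), (50.41512680053711, 42.11626052856445), 5.6950578689575195) mean [592.8  97. ]
```

View pics/o3.png

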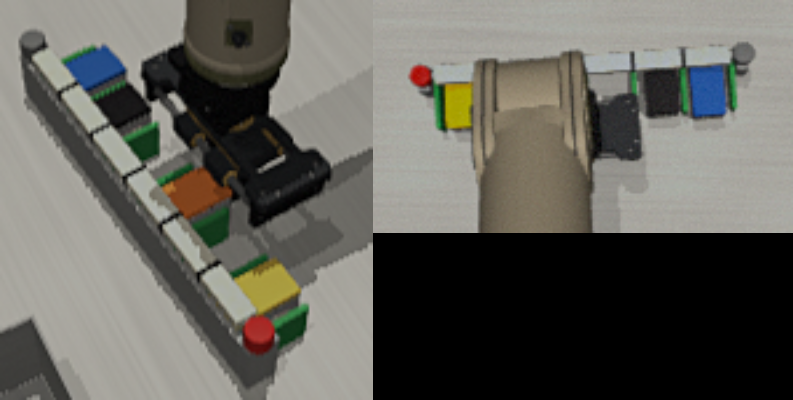

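The tin is nearly in. I'll go slowly now and watch for the force rise against the back plate.

Request:
carry_out(increments="0 0 0 0 0.0015 0 0.012; 0 0 0 0 0.003 0 0.012; 0 0 0 0 0.0045 0 0.012; 0 0 0 0 0.006 0 0.012; 0 0 0 0 0.0065 0 0.012")

```text
time: 15.65
ee_pos: [0.5604, 0.09, 0.0256]
eef_rot: [0.674, 0.739, -0.0, 0.001]
ft_force: [-2.1, 0.4, 2.0]
width: 0.0119
```

Request:
carry_out(increments="0 0 0 0 0.0005 0 0.012; 0 0 0 0 0.001 0 0.012; 0 0 0 0 0.0015 0 0.012; 0 0 0 0 0.002 0 0.012; 0 0 0 0 0.002 0 0.012")

```text
time: 16.27
ee_pos: [0.5625, 0.0902, 0.0256]
eef_rot: [0.674, 0.739, -0.0, 0.001]
ft_force: [-1.2, 0.5, 0.7]
width: 0.0123
```

```bash
python3 go.py -47,30,25,90
```

```text
t 16.27 tcp [562.5  90.2  25.6] rack [-46.9  30.7] yaw x 95.32 tilt [ 0.0011 -0.0011] F [-1.22  0.53  0.66] w 0.0123
-47,30,25,90 turn [0.06 0.07 0.02] shift [-0.0007 -0.0001  0.0007]
```

Request:
carry_out(increments="0 0 0 0 0.0005 0 0.012; 0 0 0 0 0.001 0 0.012; 0 0 0 0 0.0015 0 0.012; 0 0 0 0 0.002 0 0.012; 0 0 0 0 0.002 0 0.012")

```text
time: 16.9
ee_pos: [0.5634, 0.0903, 0.0256]
eef_rot: [0.674, 0.739, -0.001, -0.0]
ft_force: [-7.7, -0.7, 7.4]
width: 0.0123
```

Request:
carry_out(increments="0 0 0 0 0.001 0 0.012; 0 0 0 0 0.0015 0 0.012; 0 0 0 0 0.0015 0 0.012; 0 0 0 0 0.0015 0 0.012; 0 0 0 0 0.0015 0 0.012")

```text
time: 17.52
ee_pos: [0.5633, 0.0903, 0.0254]
eef_rot: [0.674, 0.739, -0.002, -0.001]
ft_force: [-10.6, -1.5, 8.5]
width: 0.0121
```

```bash
python3 go.py -47,30,25,90;python3 tl.py 4; python3 m.py scene4 |grep orange
```

```text
t 17.52 tcp [563.3  90.3  25.4] rack [-46.   30.7] yaw x 95.32 tilt [-0.0047 -0.0014] F [-10.63  -1.53   8.51] w 0.0121
-47,30,25,90 turn [-0.27  0.05  0.02] shift [-0.0007 -0.001   0.0005]
  orange 216 ((596.1688842773438, 97.71778869628906), (41.0035285949707, 43.51978302001953), 7.723293781280518) mean [597.6  98.3]
```

View pics/o4.png

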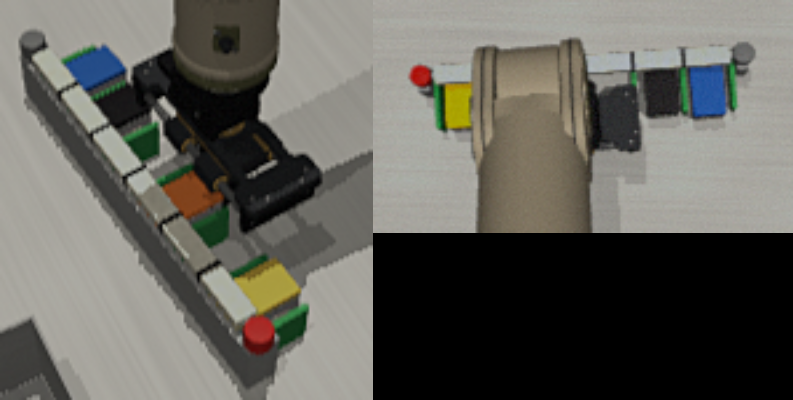

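It has stopped against the plate: about 10 N with no further advance. I'll back off, raise the hand and look.

Request:
carry_out(increments="0 0 0 0 -0.006 0 0.012; 0 0 0 0 -0.02 0 0.012; 0 0 0 0 -0.05 0 0.012; 0 0 0 0 -0.08 -0.04 0.012; 0 0 0 0 -0.1 -0.1 0.012")

```text
time: 18.25
ee_pos: [0.4616, 0.0807, 0.1249]
eef_rot: [0.673, 0.739, -0.004, -0.002]
ft_force: [1.1, 0.3, 1.3]
width: 0.0123
```

Request:
carry_out(increments="0 0 0 -0.05 0 -0.03 0.012; 0 0 0 -0.11 0 -0.05 0.012; 0 0 0 -0.17 0 -0.05 0.012; 0 0 0 -0.23 0 -0.05 0.012; 0 0 0 -0.25 0 -0.05 0.012")

```text
time: 18.88
ee_pos: [0.4842, -0.172, 0.1755]
eef_rot: [0.675, 0.738, -0.004, -0.001]
ft_force: [-0.1, 0.2, 0.7]
width: 0.0117
```

```bash
python3 go.py -47,30,25,90;python3 tl.py 5; python3 m.py scene5 top5; python3 - <<'E'
from go import *
c,s=np.cos(YAW),np.sin(YAW)
import cv2
from h import ray
for n in('top5','scene5'):
    z=np.load(n+'.npz');p,K,E=z['p'],z['K'],z['E'];hsv=cv2.cvtColor(p,cv2.COLOR_BGR2HSV)
    for nm,lo,hi in(('orange',(7,110,60),(20,255,255)),('yellow',(21,110,60),(36,255,255)),('blue',(100,110,60),(128,255,255)),('green',(50,100,30),(80,255,255))):
        v,u=np.nonzero(cv2.inRange(hsv,lo,hi))
        q=np.array([torack(ray(K,E,a,b,.055 if nm!='green' else .045)) for a,b in zip(u,v)]);q=q[(abs(q[:,0])<80)&(abs(q[:,1])<200)]
        print(n,nm,len(q),'x 3%',np.percentile(q[:,0],3).round(1),'y',np.percentile(q[:,1],[3,97]).round(1))
E
```

```text
t 18.88 tcp [ 484.2 -172.   175.5] rack [-149.  -223.2] yaw x 95.05 tilt [-0.0067 -0.0035] F [-0.1   0.22  0.68] w 0.0117
-47,30,25,90 turn [-0.4   0.16 -0.25] shift [0.2541 0.102  0.1491]
scene rail n 1019 ((639.0623168945312, 67.38327026367188), (22.56192398071289, 352.2003173828125), 5.361087322235107) mean [637.2  87.1]
 yaw line 0.0898
 dividers (rack-aligned) y [np.float64(-169.0), np.float64(-111.9), np.float64(-48.9), np.float64(10.9), np.float64(70.4), np.float64(129.8), np.float64(190.0)] xmin [np.float64(584.0), np.float64(582.8), np.float64(585.0), np.float64(584.7), np.float64(583.1), np.float64(583.9), np.float64(582.4)]
  orange 243 ((595.482177734375, 96.7100830078125), (41.35572052001953, 42.11626052856445), 5.6950578689575195) mean [595.5  97.2]
  yellow 291 ((584.7457275390625, 212.39205932617188), (44.273494720458984, 41.366031646728516), 2.1676037311553955) mean [584.4 212.5]
  blue 209 ((608.697998046875, -83.43504333496094), (46.93673324584961, 40.46794891357422), 6.619673252105713) mean [609.  -82.9]
top rail n 909 ((638.447998046875, 64.11860656738281), (22.1
[... 494 characters left out ...]
1973877) mean [599.9  92.6]
  yellow 274 ((589.3544311523438, 207.2648468017578), (53.68220138549805, 39.28473663330078), 2.0828475952148438) mean [588.2 208.1]
  blue 290 ((613.0028076171875, -86.84100341796875), (58.449092864990234, 39.363563537597656), 6.6998066902160645) mean [613.2 -87. ]
 red [0.62   0.2535 0.082 ]
 red [0.4669 0.4219 0.082 ]
top5 orange 280 x 3% -35.0 y [ 9.6 48.3]
top5 yellow 290 x 3% -35.6 y [125.8 165.3]
top5 blue 299 x 3% -41.1 y [-168.9 -131.8]
top5 green 368 x 3% -33.7 y [-183.6  177.9]
scene5 orange 258 x 3% -32.7 y [14.5 55.3]
scene5 yellow 307 x 3% -33.9 y [130.6 170.4]
scene5 blue 211 x 3% -38.9 y [-165.4 -126.6]
scene5 green 471 x 3% -31.0 y [-176.2  196.5]
```

View pics/o5.png

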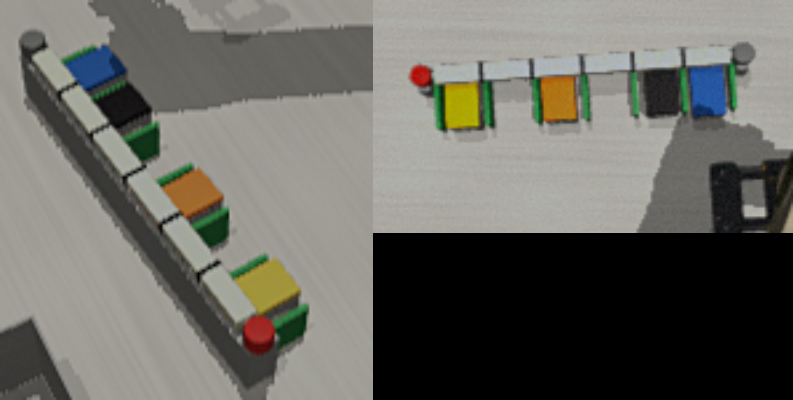

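The tin is flush in gap three: its near edge is at x = -35.0 (top) and -32.7 (scene), and the dividers and yellow tin read about the same. The bystander tins measure as they did at the start and the hand is clear, so I'm handing it in.

```bash
python3 -c "
from bench import r;print(r.close_job())"
```

```text
the job is handed in; nothing more can be done
None
```

The orange-lidded tin is in the third gap from the red cap, pushed up against the back plate. The job was handed in at about 19 s.

- **Rail:** I ran the shut fingertip along it from the red end (rack y 164) to the middle of gap three (y 30.4). At each check it read about 3 to 5 N with roughly 4 mm of sink. I then lifted straight off and left the rest of the rail alone.
- **Tin:** I pushed it sideways until it stood square in front of gap three, then straight in. It stopped moving against the plate at about 10 N.
- **Final check:** The tin's near edge reads x = -35.0 mm in the top view and -32.7 mm in the scene view, against -35 for fully home. The two cameras differ by 2 to 6 mm everywhere, and in each one the tin's edge lines up with the divider ends to within 2 mm.
- **Other things:** The blue and yellow tins read the same before and after. I saw no change in the black tin, and nothing touched the bottle, bowl, can or shaker, but I did not measure those.
- **Disagreement:** During the last push the wrist also read about 8 N upward. The tin's lid looked level afterwards.

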